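# Take the knob-stoppered vial out of the dry-block heater and stand it on the balance

### The job

Lift the vial with the tall narrow knob on top straight up out of its pocket in the aluminium heater block, holding it by the knob, and stand it upright in the middle of the balance's pan without dropping it. Let go of it there. Leave the two vials with flat, wide caps in their pockets.

Things in the scene. Friction and masses are not known exactly. Their poses are not given: they have to be found in the camera images.
- vial_mid (a point): Vial to move, 84 mm tall, 0.11 kg: glass cylinder 34 mm wide, 48 mm tall; on it a 5 mm glass shoulder 30 mm wide, then an upright black round knob 18 mm wide, 31 mm tall. Point: on its axis 42 mm above its flat base, half-way up; z points up. The knob's middle is 26 mm above the point, its top 42 mm. At the start the heater block's top is 3 mm above the point: only shoulder and knob stand out.
- flat_a_mid (a point): A vial that stays: same glass body, flat black cap 34 mm wide and 14 mm tall, no knob; 62 mm tall, cap top 17 mm above the block. Point: on its axis, half-way up. The fixed white heater (150 by 236 mm) has an aluminium block, top 90 mm above the table, with 3 round pockets in a row 80 mm apart, 45 mm deep, 1.5 mm play all round; each holds one vial, the knobbed one in any of them.
- flat_b_mid (a point): The other flat-capped vial that stays, the same as the first. Point: on its axis, half-way up.
- pan (a point): Centre of the upper face of the balance's flat, rigid, square steel pan, 130 by 130 mm, 75 mm above the table. The white balance (220 by 170 mm, fixed) stands on the other side of the table from the heater; x points from its dark display to the pan, z up. Nothing on the balance rises above the pan.
There are look-alikes about, which are no part of the job. Leave any purple or yellow look-alike of the part that bears vial_mid alone.

How it is judged:
By the outcome, as a careful person would: the job done as asked, in the order asked, and still so for the second after the job is handed in, with the robot touching nothing.
It also fails if it takes over 48 s, if anything falls off the work surface, if the arm or the gripper's body presses on something with over 40 N, if the wrist force passes 120 N, or if a joint passes its speed limit or range.

### The arm

A 7-joint arm with a two-finger parallel gripper is mounted at the origin on the work surface. World frame = base frame: x ahead of the robot, y to its left, z up, the work surface at z = 0. Lengths are in m, angles in rad, forces in N, time in s.
With the tool pointing down it reaches from about 0.4 to 0.85 m from the base axis. Payload 10.4 kg.
Tool frame: the origin (TCP) lies midway between the tips of the shut fingers; the grasp point (between the pads) lies 19 mm behind it; z points along the fingers, y is the line along which they close (so a half turn about z gives the same grasp; the last joint's range is limited). The gripper opens to 87 mm and grips with 3 to 60 N. Pads are 19 mm wide; open, the fingers measure 117 mm over their backs; the gripper's body (75 mm by 190 mm) begins 51 mm behind the grasp point.
Start: joints at [1.178, 0.332, -0.065, 1.46, 0.022, 1.35, -0.088], TCP at [0.226, -0.583, 0.223] pointing down, gripper open.
Joint ranges: [-2.6, 2.6], [-0.5, 2.12], [-1.47, 1.34], [0.16, 2.42], [-1.27, 4.41], [0.06, 2.06], [-2.6, 2.6]. Speed limits (rad/s): [2.22, 2.22, 2.79, 2.79, 3.14, 3.14, 3.14].

### API

Orientations are given as a unit quaternion [x, y, z, w].
In Python, from bench import sensors, eyes, order gives the robot as it stands.
- The arm moves only by the tool arm_command, never from a script. Its argument "steps" is a list of rows, each an object with "rot": the turn, a rotation vector about the world's x, y, z in degrees, a list of three; "slide": the shift along the world's x, y, z in m, a list of three; "grip": the opening, from 0 (shut) to 1 (fully open). A call has exactly 8 rows; each row shifts and turns the commanded pose from where the row before left it; what a row does not reach is not made up. A row lasts 1/8 s, in which the tool goes at most 62.5 mm and 10.7 degrees, less where a joint would pass 70% of its speed; a pose out of reach is approached as far as the arm can. A call with a gripper value outside its range is refused whole. The fingers move at their own pace and stop on an object; "newtons" is the grip in N (left out, the last holds). Time passes only in rows, so rows that do not move let the fingers close, or fill a call up. It gives the time, the measured TCP pose, the force, the opening and the grip force at its end, in the units of the state.
- sensors.read_state(): the state, without advancing time (a new reading comes with each control period).
- eyes.camera(name): name is "scene" or "top"; returns a dict with "pixels" (384x512x3 uint8, red, green, blue), "intrinsics" (3x3 intrinsics, pixels), "k1" (the pictures are not rectified: a ray, as slopes to the right and down, at radius r is drawn at 1 + k1 r^2 times it, then the intrinsics apply), "pose" (4x4, takes a point from camera to world coordinates). Camera axes: x right, y down, z forward; pixel columns grow to the right and rows downward; lengths in m; the calibration is good to about 2 mm. A picture is of the moment at which its call begins. There is no depth.
- order.close_job(): hands the job in; it is judged then, once.
Trained networks look in a picture, given as the dict that the camera call returned (one of the last four; its "shot" number tells which), for a name from the list of things; names that differ only in an ending like _2 or _b are one class to them, and where a whole thing is asked for, a point or a joint stands for the part that bears it (a point fixed in the world has none). Each returns a list of dicts, best first, with "conf" (0 to 1); they miss things now and then, are a little off and sometimes report something else, mostly with a low value. They report only what shows in the picture. A call takes as long as a camera call. They do not tell look-alikes from the thing itself.
- eyes.look_for(name, picture): "bbox" ([left, top, right, bottom] in pixels, round what is visible of it).
The state is a dict: "time": time; "joint_positions": joint angles; "joint_vel": joint speeds; "joint_torque": joint torques, N m; "ee_pos": TCP position; "eef_rot": TCP orientation; "ft_force": force on the tool from outside, world axes, zero at the start; "torque": the same for the moment, N m; "width": finger opening in m; "grip_force": force on a finger pad.
Only numpy, scipy, OpenCV 4.12 (cv2) and the standard library are available. Lean on these libraries where they do the work, as an engineer would, in place of code of your own. Each camera call takes 0.05 s, during which the arm holds its last target. There are 200 camera calls.

## Working session

There is one attempt and no reset: what is moved stays moved. The work goes in short steps, Python scripts to look and compute and a tool call to move; the robot and the scene stay as the last step left them, time stands still between calls to the robot, and variables do not carry over. Pictures are saved under pics/ and viewed, at most 10 in all, crops included, and the job is handed in when it is done.

Besides the shell and the picture viewer there is one more tool, called after "Request:" by a JSON object that holds its "api" and its "payload", one argument or row to a line. arm_command: Moves the arm, as the interface text tells. Its arguments: {"type":"object","properties":{"steps":{"type":"array","items":{"type":"object","properties":{"rot":{"type":"array","items":{"type":"number"}},"slide":{"type":"array","items":{"type":"number"}},"grip":{"type":"number"}}}},"newtons":{"type":"number"}},"required":["steps"]}

```bash
mkdir -p pics; cat > h.py <<'E'
import numpy as np, cv2
from bench import sensors, eyes, order
def ray(p,u,v):
    K=np.array(p["intrinsics"]);d=np.array([(u-K[0,2])/K[0,0],(v-K[1,2])/K[1,1]]);s=d.copy()
    for _ in range(30): s=d/(1+p["k1"]*(s@s))
    T=np.array(p["pose"]);return T[:3,3],T[:3,:3]@np.array([s[0],s[1],1])
def atz(p,u,v,z):
    o,r=ray(p,u,v);return o+r*(z-o[2])/r[2]
def proj(p,X):
    T=np.array(p["pose"]);K=np.array(p["intrinsics"]);c=T[:3,:3].T@(np.array(X)-T[:3,3]);s=c[:2]/c[2];s=s*(1+p["k1"]*(s@s))
    return K[:2,:2]@s+K[:2,2]
def save(p,n): cv2.imwrite("pics/"+n,p["pixels"][:,:,::-1])
E
python3 - <<'E'
from h import *
np.set_printoptions(precision=4,suppress=True)
for c in("scene","top"):
    p=eyes.camera(c);save(p,c+"0.png");print(c,np.array(p["pose"])[:3],p["k1"])
    for n in("vial_mid","flat_a_mid","pan"):
        for d in eyes.look_for(n,p)[:4]: print(n,np.round(d["bbox"],1),round(d["conf"],2))
s=sensors.read_state();print(s["time"],s["ee_pos"],s["eef_rot"],s["width"])
E
```

```text
scene [[-0.869   0.3395 -0.36    0.962 ]
 [ 0.4947  0.5778 -0.6492  0.7331]
 [-0.0124 -0.7422 -0.67    0.8023]] -0.07061997245584974
vial_mid [358.7 274.  376.4 306.2] 0.92
vial_mid [284.  311.4 302.6 349.6] 0.7
vial_mid [293.8 246.3 315.5 275.3] 0.66
flat_a_mid [273.9 231.5 285.9 246.3] 0.67
pan [179.6 126.4 268.3 182.7] 0.56
top [[ 0.0081 -0.9828  0.1843  0.3347]
 [-0.9998 -0.0116 -0.0179  0.038 ]
 [ 0.0197 -0.1841 -0.9827  1.3232]] -0.16195619755677515
vial_mid [141.6 185.2 155.1 196. ] 0.59
vial_mid [110.2 224.  123.4 236.7] 0.57
vial_mid [110.4 153.2 130.4 170.1] 0.46
flat_a_mid [168.8 182.3 184.  197.3] 0.65
0.4 [ 0.2259 -0.5827  0.2225] [ 0.983   0.1838 -0.     -0.0001] 0.08715982488703339
```

View pics/scene0.png

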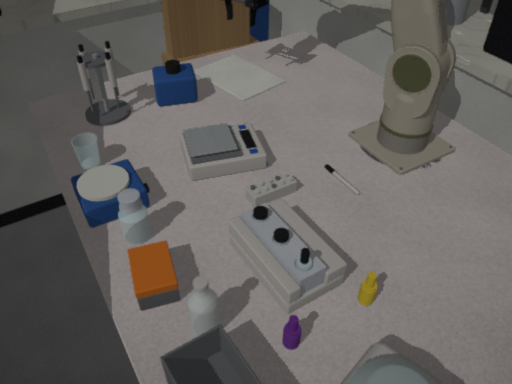

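View pics/top0.png

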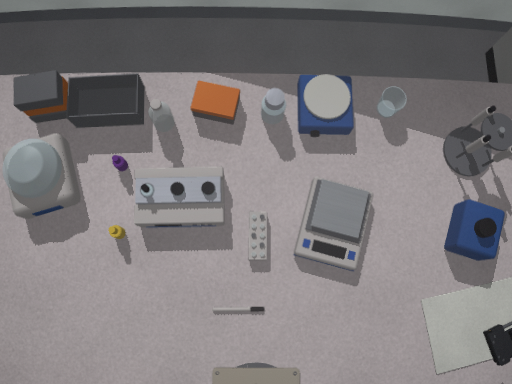

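The scene picture shows the heater with the knobbed vial at (304,258), and the flat caps at (261,213) and (281,235). In the top picture the vial is at (147,190), and the flat caps are at (177,189) and (208,188). The balance pan is at (338,210) in top and (211,142) in scene. The purple and yellow vials are decoys.

```bash
python3 - <<'E'
from h import *
np.set_printoptions(precision=4,suppress=True)
a=cv2.imread("pics/scene0.png");b=cv2.imread("pics/top0.png")
r=lambda i,x,y,w,h,s:cv2.resize(i[y:y+h,x:x+w],None,fx=s,fy=s,interpolation=cv2.INTER_CUBIC)
im=np.zeros((600,800,3),np.uint8)
im[:300,:400]=r(a,245,200,80,60+15,5)[:300,:400] if 0 else r(a,250,200,80,80,4)[:300,:320].copy() if 0 else r(a,240,200,100,75,4)
im[:300,400:]=r(a,170,115,100,75,4)
im[300:,:400]=r(b,130,160,100,75,4)
im[300:,400:]=r(b,290,175,100,75,4)
cv2.imwrite("pics/crop.png",im)
# dark blobs in the block
for n,i,(x,y,w,h) in(("scene",a,(245,200,75,75)),("top",b,(138,178,82,22))):
    g=i[y:y+h,x:x+w].max(2);m=(g<75).astype(np.uint8)
    k,l,st,c=cv2.connectedComponentsWithStats(m)
    for q in range(1,k):
        if st[q,4]>8: print(n,c[q]+[x,y],st[q,:2]+[x,y],st[q,2:])
E
```

```text
scene [260.3529 212.5668] [253 206] [ 16  14 187]
scene [281.1699 235.034 ] [273 228] [ 17  15 206]
scene [304.6953 255.2656] [300 248] [ 10  16 128]
top [176.9302 188.4729] [171 182] [ 13  13 129]
top [207.621  187.7984] [202 182] [ 13  13 124]
top [144.6596 187.7021] [141 184] [ 8  8 47]
```

View pics/crop.png

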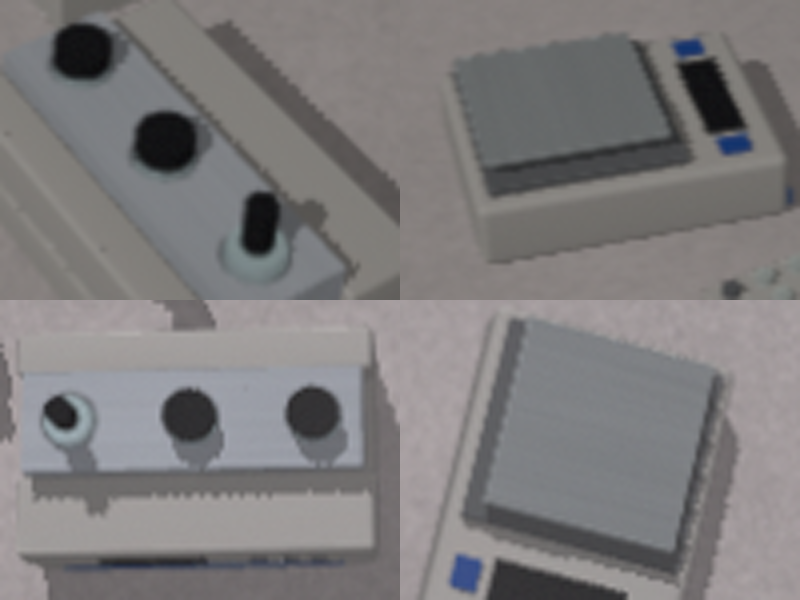

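```bash
python3 - <<'E'
from h import *
np.set_printoptions(precision=4,suppress=True)
S=eyes.camera("scene");T=eyes.camera("top")
for d in eyes.look_for("pan",T)[:2]:print(d)
print("knob S",atz(S,304.7,255.3,.113),"T",atz(T,144.7,187.7,.114),"ring T",atz(T,147.0,189.5,.093),"ring S",atz(S,240+256/4-.4,200+252/4-.4,.094))
print("knobtop S",atz(S,240+262/4-.4,200+196/4-.4,.129), "T",atz(T,143,186,.129))
for u in((260.35,212.57),(281.2,235)):print("capS",atz(S,*u,.102))
for u in((176.9,188.5),(207.6,187.8)):print("capT",atz(T,*u,.106))
cs=[(453,60),(628,33),(678,140),(487,168)]
ct=[(525,318),(720,372),(678,552),(487,503)]
A=np.array([atz(S,170+(x-400)/4-.4,115+y/4-.4,.075) for x,y in cs]);B=np.array([atz(T,290+(x-400)/4-.4,175+(y-300)/4-.4,.075) for x,y in ct])
for Q in(A,B):print(Q,Q.mean(0),[np.linalg.norm(Q[i]-Q[i-1]) for i in range(4)])
E
```

```text
{'bbox': [292.4, 177.5, 373.6, 270.7], 'conf': 0.75}
knob S [0.5749 0.2871 0.113 ] T [0.5748 0.2884 0.114 ] ring T [0.5743 0.2865 0.093 ] ring S [0.5772 0.2892 0.094 ]
knobtop S [0.5733 0.2839 0.129 ] T [0.5762 0.2899 0.129 ]
capS [0.5818 0.1302 0.102 ]
capS [0.579  0.2097 0.102 ]
capT [0.5753 0.2067 0.106 ]
capT [0.578  0.1279 0.106 ]
[[ 0.5822 -0.2951  0.075 ]
 [ 0.4577 -0.2614  0.075 ]
 [ 0.4905 -0.1288  0.075 ]
 [ 0.6148 -0.1664  0.075 ]] [ 0.5363 -0.2129  0.075 ] [np.float64(0.1327375371611359), np.float64(0.12895975991485017), np.float64(0.136590020812142), np.float64(0.129914699034162)]
[[ 0.6114 -0.169   0.075 ]
 [ 0.5765 -0.2997  0.075 ]
 [ 0.4564 -0.2675  0.075 ]
 [ 0.4878 -0.1419  0.075 ]] [ 0.533  -0.2195  0.075 ] [np.float64(0.12658041154675162), np.float64(0.13525292488124604), np.float64(0.12436514388406417), np.float64(0.12950788767221338)]
```

Request:
{"api": "arm_command", "payload": {
  "steps": [
    {"slide": [0,0,0.05],"grip": 0.7},
    {"slide": [0,0.01,0.05],"grip": 0.7},
    {"slide": [0.03,0.045,0],"rot": [0,0,10],"grip": 0.7},
    {"slide": [0.03,0.045,0],"rot": [0,0,10],"grip": 0.7},
    {"slide": [0.03,0.045,0],"rot": [0,0,10],"grip": 0.7},
    {"slide": [0.03,0.045,0],"rot": [0,0,10],"grip": 0.7},
    {"slide": [0.03,0.05,0],"rot": [0,0,10],"grip": 0.7},
    {"slide": [0.03,0.05,0],"rot": [0,0,10],"grip": 0.7}
  ]
}}

```text
schema error: expected keys rot, slide, grip
```

Request:
{"api": "arm_command", "payload": {
  "steps": [
    {"slide": [0.02,0.055,0],"rot": [0,0,9],"grip": 0.7},
    {"slide": [0.02,0.055,0],"grip": 0.7},
    {"slide": [0.02,0.055,0],"grip": 0.7},
    {"slide": [0.02,0.055,0],"grip": 0.7},
    {"slide": [0.02,0.055,0],"grip": 0.7},
    {"slide": [0.02,0.055,0],"grip": 0.7},
    {"slide": [0.02,0.055,0],"grip": 0.7},
    {"slide": [0.02,0.055,0],"grip": 0.7}
  ]
}}

```text
schema error: expected keys rot, slide, grip
```

Request:
{"api": "arm_command", "payload": {
  "steps": [
    {"rot": [0,0,0],"slide": [0,0,0.05],"grip": 0.7},
    {"rot": [0,0,0],"slide": [0,0.01,0.05],"grip": 0.7},
    {"slide": [0.03,0.045,0],"rot": [0,0,10],"grip": 0.7},
    {"slide": [0.03,0.045,0],"rot": [0,0,10],"grip": 0.7},
    {"slide": [0.03,0.045,0],"rot": [0,0,10],"grip": 0.7},
    {"slide": [0.03,0.045,0],"rot": [0,0,10],"grip": 0.7},
    {"slide": [0.03,0.05,0],"rot": [0,0,10],"grip": 0.7},
    {"slide": [0.03,0.05,0],"rot": [0,0,10],"grip": 0.7}
  ]
}}

```text
time: 1.55
ee_pos: [0.4066, -0.2911, 0.3228]
eef_rot: [0.758, 0.653, -0.0, 0.0]
ft_force: [0.3, 0.5, 0.4]
width: 0.0608
grip_force: 0.0
```

Request:
{"api": "arm_command", "payload": {
  "steps": [
    {"slide": [0.02,0.055,0],"rot": [0,0,9],"grip": 0.7},
    {"rot": [0,0,0],"slide": [0.02,0.055,0],"grip": 0.7},
    {"rot": [0,0,0],"slide": [0.02,0.055,0],"grip": 0.7},
    {"rot": [0,0,0],"slide": [0.02,0.055,0],"grip": 0.7},
    {"rot": [0,0,0],"slide": [0.02,0.055,0],"grip": 0.7},
    {"rot": [0,0,0],"slide": [0.02,0.055,0],"grip": 0.7},
    {"rot": [0,0,0],"slide": [0.02,0.055,0],"grip": 0.7},
    {"rot": [0,0,0],"slide": [0.02,0.055,0],"grip": 0.7}
  ]
}}

```text
time: 2.55
ee_pos: [0.5665, 0.1486, 0.3228]
eef_rot: [0.706, 0.708, 0.0, 0.0]
ft_force: [-0.1, -0.1, 0.6]
width: 0.0612
grip_force: 0.0
```

Request:
{"api": "arm_command", "payload": {
  "steps": [
    {"rot": [0,0,0],"slide": [0.0085,0.05,0],"grip": 0.7},
    {"rot": [0,0,0],"slide": [0,0.05,0],"grip": 0.7},
    {"rot": [0,0,0],"slide": [0,0.0385,-0.03],"grip": 0.7},
    {"rot": [0,0,0],"slide": [0,0,-0.05],"grip": 0.7},
    {"rot": [0,0,0],"slide": [0,0,-0.05],"grip": 0.7},
    {"rot": [0,0,0],"slide": [0,0,-0.03],"grip": 0.7},
    {"rot": [0,0,0],"slide": [0,0,-0.02],"grip": 0.7},
    {"rot": [0,0,0],"slide": [0,0,0],"grip": 0.7}
  ]
}}

```text
time: 3.55
ee_pos: [0.5741, 0.2853, 0.1417]
eef_rot: [0.706, 0.708, -0.001, -0.0]
ft_force: [-0.5, -0.7, 1.2]
width: 0.0606
grip_force: 0.0
```

```bash
python3 - <<'E'
from h import *
r=lambda i,x,y,w,h,s:cv2.resize(i[y:y+h,x:x+w],None,fx=s,fy=s,interpolation=cv2.INTER_CUBIC)
S=eyes.camera("scene");T=eyes.camera("top")
print(sensors.read_state()["ee_pos"])
# expected knob axis drawn (red) and TCP axis (green)
ims=[]
for p,(x,y) in((S,(255,195)),(T,(110,150))):
    i=r(p["pixels"][:,:,::-1],x,y,80,80,5)
    f=lambda X:tuple(int(v) for v in ((proj(p,X)-[x,y]+.5)*5))
    e=sensors.read_state()["ee_pos"]
    cv2.line(i,f([.575,.287,.098]),f([.575,.287,.129]),(0,0,255),1)
    cv2.line(i,f(e),f([e[0],e[1],.129]),(0,255,0),1);ims.append(i)
cv2.imwrite("pics/near.png",np.hstack(ims))
E
```

```text
[0.57496177 0.28615845 0.1439037 ]
```

View pics/near.png

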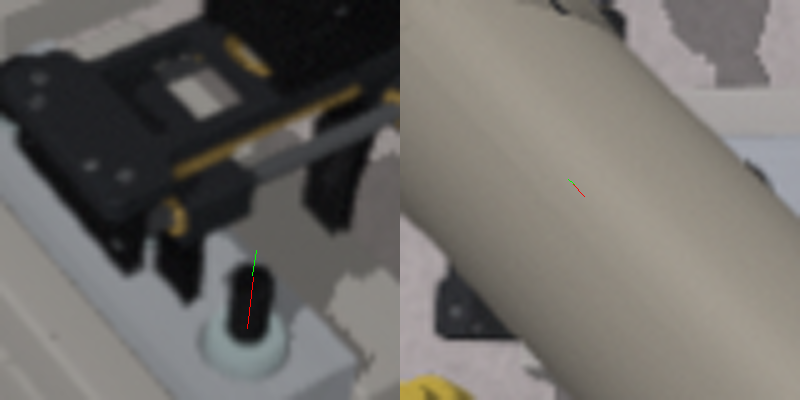

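The crop shows the knob at (250,300), on the expected axis and midway between the fingertips at (185,300) and (335,230). I'll descend and grip.

Request:
{"api": "arm_command", "payload": {
  "steps": [
    {"rot": [0,0,0],"slide": [0,0,-0.015],"grip": 0.7},
    {"rot": [0,0,0],"slide": [0,0,-0.015],"grip": 0.7},
    {"rot": [0,0,0],"slide": [0,0,-0.01],"grip": 0.7},
    {"rot": [0,0,0],"slide": [0,0,0],"grip": 0.7},
    {"rot": [0,0,0],"slide": [0,0,0],"grip": 0.7},
    {"rot": [0,0,0],"slide": [0,0,0],"grip": 0.35},
    {"rot": [0,0,0],"slide": [0,0,0],"grip": 0.3},
    {"rot": [0,0,0],"slide": [0,0,0],"grip": 0.25}
  ],
  "newtons": 20
}}

```text
time: 4.65
ee_pos: [0.5745, 0.2858, 0.1028]
eef_rot: [0.706, 0.708, 0.0, 0.0]
ft_force: [0.1, -0.7, 0.3]
width: 0.0389
grip_force: 0.0
```

Request:
{"api": "arm_command", "payload": {
  "steps": [
    {"rot": [0,0,0],"slide": [0,0,0],"grip": 0.22},
    {"rot": [0,0,0],"slide": [0,0,0],"grip": 0.2},
    {"rot": [0,0,0],"slide": [0,0,0],"grip": 0.18},
    {"rot": [0,0,0],"slide": [0,0,0],"grip": 0.15},
    {"rot": [0,0,0],"slide": [0,0,0],"grip": 0.1},
    {"rot": [0,0,0],"slide": [0,0,0],"grip": 0.1},
    {"rot": [0,0,0],"slide": [0,0,0],"grip": 0.1},
    {"rot": [0,0,0],"slide": [0,0,0],"grip": 0.1}
  ],
  "newtons": 20
}}

```text
time: 5.65
ee_pos: [0.5744, 0.2857, 0.1026]
eef_rot: [0.706, 0.708, 0.0, 0.0]
ft_force: [0.8, -0.5, -1.1]
width: 0.0175
grip_force: 20.0
```

Request:
{"api": "arm_command", "payload": {
  "steps": [
    {"rot": [0,0,0],"slide": [0,0,0.006],"grip": 0.1},
    {"rot": [0,0,0],"slide": [0,0,0.01],"grip": 0.1},
    {"rot": [0,0,0],"slide": [0,0,0.01],"grip": 0.1},
    {"rot": [0,0,0],"slide": [0,0,0.01],"grip": 0.1},
    {"rot": [0,0,0],"slide": [0,0,0.012],"grip": 0.1},
    {"rot": [0,0,0],"slide": [0,0,0.012],"grip": 0.1},
    {"rot": [0,0,0],"slide": [0,0,0.015],"grip": 0.1},
    {"rot": [0,0,0],"slide": [0,0,0.02],"grip": 0.1}
  ],
  "newtons": 25
}}

```text
time: 6.65
ee_pos: [0.5743, 0.2856, 0.1986]
eef_rot: [0.706, 0.708, -0.0, -0.0]
ft_force: [0.2, -0.1, -0.9]
width: 0.0169
grip_force: 25.0
```

```bash
python3 - <<'E'
from h import *
S=eyes.camera("scene");s=sensors.read_state();print(s["ee_pos"],s["ft_force"],s["width"])
i=cv2.resize(S["pixels"][150:300,230:370,::-1],None,fx=4,fy=4,interpolation=cv2.INTER_CUBIC);cv2.imwrite("pics/lift.png",i)
E
```

```text
[0.57523471 0.2864854  0.20191059] [0.36502165 0.20962836 1.45780261] 0.017410402234626924
```

View pics/lift.png

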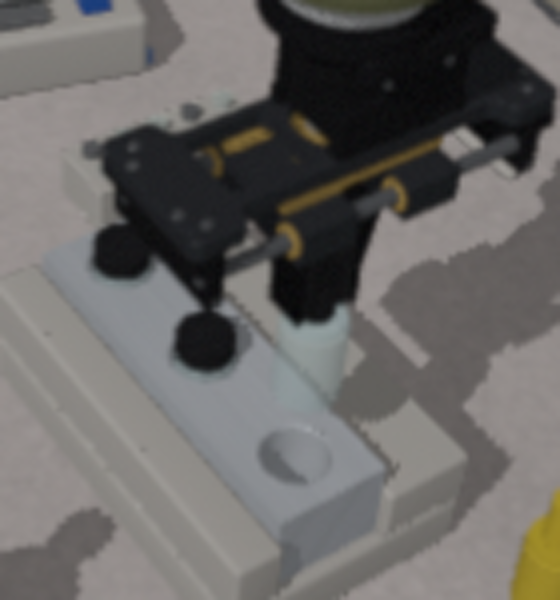

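The vial is out of its pocket, upright at (312,360) in the crop, and both flat-capped vials are still in place at (120,250) and (205,340). I'll carry it to the pan.

Request:
{"api": "arm_command", "payload": {
  "steps": [
    {"rot": [0,0,0],"slide": [0,-0.005,0.02],"grip": 0.1},
    {"rot": [0,0,0],"slide": [0,-0.02,0.01],"grip": 0.1},
    {"rot": [0,0,0],"slide": [0,-0.03,0],"grip": 0.1},
    {"rot": [0,0,0],"slide": [-0.005,-0.035,0],"grip": 0.1},
    {"rot": [0,0,0],"slide": [-0.005,-0.035,0],"grip": 0.1},
    {"rot": [0,0,0],"slide": [-0.005,-0.035,0],"grip": 0.1},
    {"rot": [0,0,0],"slide": [-0.005,-0.035,0],"grip": 0.1},
    {"rot": [0,0,0],"slide": [-0.005,-0.035,0],"grip": 0.1}
  ]
}}

```text
time: 7.7
ee_pos: [0.5492, 0.0543, 0.2284]
eef_rot: [0.706, 0.708, 0.0, 0.0]
ft_force: [-0.4, 0.5, -1.2]
width: 0.0172
grip_force: 25.0
```

Request:
{"api": "arm_command", "payload": {
  "steps": [
    {"rot": [0,0,0],"slide": [-0.005,-0.04,0],"grip": 0.1},
    {"rot": [0,0,0],"slide": [-0.005,-0.04,0],"grip": 0.1},
    {"rot": [0,0,0],"slide": [-0.005,-0.04,0],"grip": 0.1},
    {"rot": [0,0,0],"slide": [0,-0.04,0],"grip": 0.1},
    {"rot": [0,0,0],"slide": [0,-0.04,0],"grip": 0.1},
    {"rot": [0,0,0],"slide": [0,-0.035,0],"grip": 0.1},
    {"rot": [0,0,0],"slide": [0,-0.025,0],"grip": 0.1},
    {"rot": [0,0,0],"slide": [0,-0.012,0],"grip": 0.1}
  ]
}}

```text
time: 8.7
ee_pos: [0.5341, -0.2179, 0.228]
eef_rot: [0.707, 0.708, -0.0, 0.0]
ft_force: [0.0, 0.2, -0.7]
width: 0.0171
grip_force: 25.0
```

Request:
{"api": "arm_command", "payload": {
  "steps": [
    {"rot": [0,0,0],"slide": [0,0,-0.01],"grip": 0.1},
    {"rot": [0,0,0],"slide": [0,0,-0.015],"grip": 0.1},
    {"rot": [0,0,0],"slide": [0,0,-0.015],"grip": 0.1},
    {"rot": [0,0,0],"slide": [0,0,-0.015],"grip": 0.1},
    {"rot": [0,0,0],"slide": [0,0,-0.015],"grip": 0.1},
    {"rot": [0,0,0],"slide": [0,0,-0.01],"grip": 0.1},
    {"rot": [0,0,0],"slide": [0,0,0],"grip": 0.1},
    {"rot": [0,0,0],"slide": [0,0,0],"grip": 0.1}
  ]
}}

```text
time: 9.7
ee_pos: [0.5348, -0.2163, 0.1481]
eef_rot: [0.706, 0.708, 0.0, 0.0]
ft_force: [-0.1, -0.1, -0.7]
width: 0.0172
grip_force: 25.0
```

```bash
python3 - <<'E'
from h import *
S=eyes.camera("scene");s=sensors.read_state();print(s["ee_pos"],s["ft_force"],s["width"])
i=cv2.resize(S["pixels"][70:220,140:300,::-1],None,fx=4,fy=4,interpolation=cv2.INTER_CUBIC);cv2.imwrite("pics/pan.png",i)
E
```

```text
[ 0.53478871 -0.21638911  0.14817396] [-0.59106354  0.00806657 -1.12721626] 0.0174258185770323
```

View pics/pan.png

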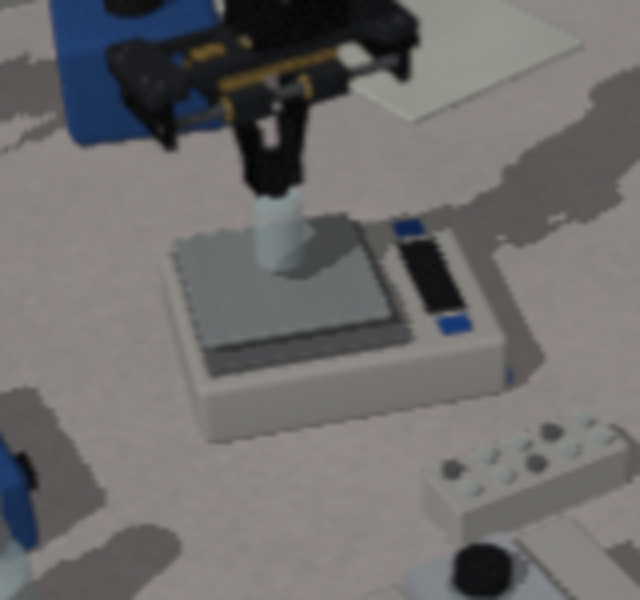

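The vial hangs upright about 15 mm above the middle of the pan, at (282,262) in the crop. I'll lower it until it touches.

Request:
{"api": "arm_command", "payload": {
  "steps": [
    {"rot": [0,0,0],"slide": [0,0,-0.006],"grip": 0.1},
    {"rot": [0,0,0],"slide": [0,0,-0.004],"grip": 0.1},
    {"rot": [0,0,0],"slide": [0,0,-0.002],"grip": 0.1},
    {"rot": [0,0,0],"slide": [0,0,-0.001],"grip": 0.1},
    {"rot": [0,0,0],"slide": [0,0,-0.001],"grip": 0.1},
    {"rot": [0,0,0],"slide": [0,0,0],"grip": 0.1},
    {"rot": [0,0,0],"slide": [0,0,0],"grip": 0.1},
    {"rot": [0,0,0],"slide": [0,0,0],"grip": 0.1}
  ],
  "newtons": 10
}}

```text
time: 10.75
ee_pos: [0.5345, -0.2163, 0.1337]
eef_rot: [0.706, 0.708, 0.0, 0.0]
ft_force: [-0.1, -0.4, -1.0]
width: 0.0176
grip_force: 10.0
```

Request:
{"api": "arm_command", "payload": {
  "steps": [
    {"rot": [0,0,0],"slide": [0,0,-0.0005],"grip": 0.1},
    {"rot": [0,0,0],"slide": [0,0,0],"grip": 0.1},
    {"rot": [0,0,0],"slide": [0,0,-0.0005],"grip": 0.1},
    {"rot": [0,0,0],"slide": [0,0,0],"grip": 0.1},
    {"rot": [0,0,0],"slide": [0,0,-0.0005],"grip": 0.1},
    {"rot": [0,0,0],"slide": [0,0,0],"grip": 0.1},
    {"rot": [0,0,0],"slide": [0,0,0],"grip": 0.1},
    {"rot": [0,0,0],"slide": [0,0,0],"grip": 0.1}
  ],
  "newtons": 10
}}

```text
time: 11.75
ee_pos: [0.5347, -0.2163, 0.1324]
eef_rot: [0.706, 0.708, 0.0, 0.0]
ft_force: [-0.1, -0.2, 3.1]
width: 0.0176
grip_force: 10.0
```

Contact: the vertical force rose about 4 N. I'll release gently.

Request:
{"api": "arm_command", "payload": {
  "steps": [
    {"rot": [0,0,0],"slide": [0,0,0],"grip": 0.1},
    {"rot": [0,0,0],"slide": [0,0,0],"grip": 0.22},
    {"rot": [0,0,0],"slide": [0,0,0],"grip": 0.26},
    {"rot": [0,0,0],"slide": [0,0,0],"grip": 0.32},
    {"rot": [0,0,0],"slide": [0,0,0],"grip": 0.4},
    {"rot": [0,0,0],"slide": [0,0,0],"grip": 0.5},
    {"rot": [0,0,0],"slide": [0,0,0],"grip": 0.6},
    {"rot": [0,0,0],"slide": [0,0,0],"grip": 0.6}
  ],
  "newtons": 3
}}

```text
time: 12.75
ee_pos: [0.5344, -0.2163, 0.1321]
eef_rot: [0.706, 0.708, 0.0, 0.0]
ft_force: [-0.2, -0.7, 0.4]
width: 0.0506
grip_force: 0.0
```

Request:
{"api": "arm_command", "payload": {
  "steps": [
    {"rot": [0,0,0],"slide": [0,0,0.008],"grip": 0.6},
    {"rot": [0,0,0],"slide": [0,0,0.012],"grip": 0.6},
    {"rot": [0,0,0],"slide": [0,0,0.02],"grip": 0.6},
    {"rot": [0,0,0],"slide": [0,0,0.03],"grip": 0.6},
    {"rot": [0,0,0],"slide": [0,0,0.04],"grip": 0.6},
    {"rot": [0,0,0],"slide": [0,0,0.04],"grip": 0.6},
    {"rot": [0,0,0],"slide": [0,0,0.02],"grip": 0.6},
    {"rot": [0,0,0],"slide": [0,0,0],"grip": 0.6}
  ]
}}

```text
time: 13.75
ee_pos: [0.5352, -0.2162, 0.3047]
eef_rot: [0.706, 0.708, 0.001, 0.002]
ft_force: [0.2, 0.8, -0.3]
width: 0.0521
grip_force: 0.0
```

```bash
python3 - <<'E'
from h import *
S=eyes.camera("scene");s=sensors.read_state();print(s["time"],s["ee_pos"],s["ft_force"],s["width"])
for X in([.535,-.216,.075],[.535,-.216,.159]):print((proj(S,X)-[140,70])*4)
i=cv2.resize(S["pixels"][70:220,140:300,::-1],None,fx=4,fy=4,interpolation=cv2.INTER_CUBIC);cv2.imwrite("pics/rel.png",i)
E
```

```text
13.8 [ 0.53462709 -0.2161972   0.30295334] [-0.60775797  0.23593228 -0.55111738] 0.052267481015386384
[279.455173   273.63575089]
[272.0542925  170.18242916]
```

View pics/rel.png

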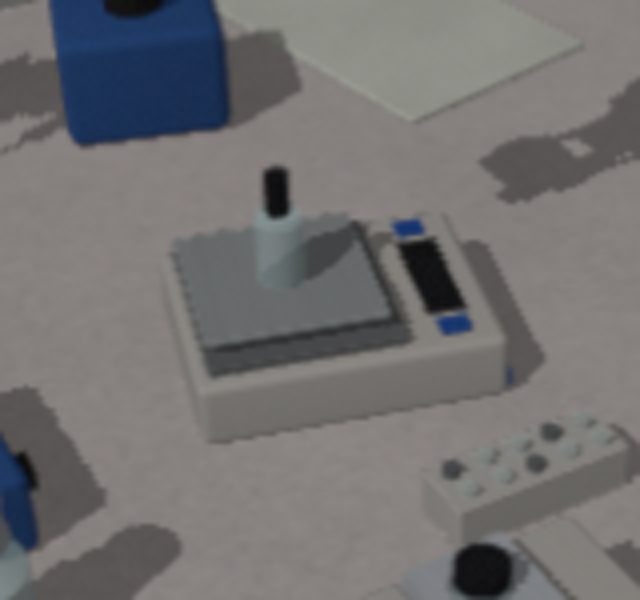

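The vial stands upright in the middle of the pan, with its base at (281,275) and its knob at (276,190) in the crop. The gripper is clear of it, so I'll hand the job in.

```bash
python3 -c "
from bench import order;print(order.close_job())"
```

```text
the job is handed in; nothing more can be done
None
```

The knobbed vial was lifted out of the heater by its knob and now stands upright, released, in the middle of the balance pan; the two flat-capped vials were left in their pockets, and the job was handed in at about 14 s on the robot's clock.

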